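Wind down the loose wing nut of a ribbon holder

ROBOT

A 7-joint arm with a two-finger parallel gripper is mounted at the origin on a cart in front of the work surface, level with it; the furniture and walls round the work are solid. World frame = base frame: x ahead of the robot, y to its left, z up, the work surface at z = 0. Lengths are in m, angles in degrees, forces in N, time in s.
With the tool pointing down it reaches from about 0.425 to 0.875 m from the base axis. Payload 4.7 kg.
Tool frame: the origin (TCP) lies on the front face of the gripper's body, between the roots of the fingers; the fingertips stand 70 mm ahead of it and the grasp point (between the pads) lies 51 mm ahead of it; z points along the fingers, y is the line along which they close (so a half turn about z gives the same grasp; the last joint's range is limited). The gripper opens to 87 mm and grips with 3 to 60 N. Pads are 19 mm wide; open, the fingers measure 117 mm over their backs; the gripper's body (75 mm by 190 mm) begins 51 mm behind the grasp point.
Start: joints at [67.729, 18.392, -4.016, 83.108, 1.295, 78.541, -3.26], TCP at [0.255, -0.598, 0.292] pointing down, gripper open.
Joint ranges: [-163.93, 163.93], [-17.29, 119.83], [-79.2, 71.16], [3.27, 140.29], [-89.18, 269.18], [5.43, 117.66], [-154.24, 154.24]. Speed limits (degrees/s): [147.25, 147.25, 180, 180, 180, 180, 180].

INTERFACE

Orientations are given as [roll, pitch, yaw] about the fixed x, y, z axes, in that order (R = Rz(yaw) Ry(pitch) Rx(roll)).
In Python, from cell import bot gives the robot as it stands.
- The arm moves only by the tool play_rows, never from a script. Its argument "targets" is a list of rows, each an object with "grip": the finger opening in mm, from 0 to 87; "linear": the shift along the tool's x, y, z in mm, a list of three; "turn": the turn about the tool's z in degrees. A call has exactly 5 rows; each row shifts and turns the commanded pose from where the row before left it, along the tool's axes as they then stand; what a row does not reach is not made up. A row lasts 1/8 s, in which the tool goes at most 62.5 mm and 10.7 degrees, less where a joint would pass 70% of its speed; a pose out of reach is approached as far as the arm can. A call is refused whole if a number of a shift passes 62.5 or a number of a turn 10.7, either way. A call with a gripper value outside its range is refused whole. The fingers move at their own pace and stop on an object; "force" is the grip in N (left out, the last holds). Time passes only in rows, so rows that do not move let the fingers close, or fill a call up. It gives the time, the measured TCP pose, the force, the opening and the grip force at its end, in the units of the state.
- bot.state(): the state, without advancing time (a new reading comes with each control period).
- bot.read_camera(name): name is "scene" or "side" or "wrist"; returns (picture, depth): 420x560x3 uint8, red, green, blue; 420x560 float32, m along the optical axis (not along the pixel's ray), 0 where there is no reading.
- bot.get_calibration(name): a dict with "mtx" (3x3 intrinsics, pixels), "k1" (the pictures are not rectified: a ray, as slopes to the right and down, at radius r is drawn at 1 + k1 r^2 times it, then the intrinsics apply), "R" (3x3) and "t" (3): a world point X has camera coordinates R X + t; the wrist camera has in their place "hand_eye" (4x4, takes a point from camera to tool coordinates, whose origin is the TCP and whose axes are the flange's). Camera axes: x right, y down, z forward; pixel columns grow to the right and rows downward; lengths in m; the calibration is good to about 2 mm. A picture is of the moment at which its call begins: read the wrist's pose just before it. get_calibration takes no time and is no camera call.
- bot.hand_in(): hands the job in; it is judged then, once.
The state is a dict: "time": time; "qpos": joint angles; "joint_velocities": joint speeds; "joint_torque": joint torques, N m; "eef_pos": TCP position; "tool_rot": TCP orientation; "wrist_force": force on the tool from outside, world axes, zero at the start; "ft_torque": the same for the moment, N m; "width": finger opening in m; "finger_force": force on a finger pad.
Only numpy, scipy, OpenCV 4.12 (cv2) and the standard library are available. Lean on these libraries where they do the work, as an engineer would, in place of code of your own. Each camera call takes 0.05 s, during which the arm holds its last target. There are 200 camera calls.

TASK

Two ribbon holders stand on the counter, and on one of them the wing nut has been left wound up off its spool. With closed fingertips push its wings round clockwise (seen from above), stroke after stroke, until nut and washer sit fully down on the spool. Do not pinch or force the nut, leave the other nut tight as it is, do not shift the things around, and end clear of everything.

Things in the scene. Friction and masses are not known exactly. Their poses are not given: they have to be found in the camera images.
- loose_holder: Holder with the loose nut, fixed to the counter: round dark wooden foot (110 mm across, 14 mm high) carrying a copper ribbon spool (flanges 72 mm across, ribbon tail to 43 mm from the axis, 26 mm high, top at z = 40 mm) and a vertical steel stud 9 mm thick that ends at z = 80 mm. Origin on the stud's axis at the counter. Either holder may be the left or the right one, at varied places.
- loose_nut (a joint): Angle of the loose wing nut, rad. 0: seated on the spool, a hard stop. It grows anticlockwise seen from above as the nut is unscrewed (10 mm rise per turn, so 1.59 mm per rad); starts at 4.8 to 7.3 rad, that is 7.6 to 11.6 mm up. Stays where it is left; takes 0.05 to 0.08 N m to turn, more the faster (about 2 to 3 N on a wing at 30 mm from the axis).
- loose_nut_top (a point): Centre of the top of the loose nut's hub, on the stud's axis, 18 mm above the nut's underside. Seated at z = 61 mm, higher by the joint's rise. Under the nut a dark washer (28 mm across, 3 mm thick) travels with it; hub 24 mm across at the foot, 18 mm at the top.
- loose_wing (a point): Outer end of one of the two equal, opposite upright wings of the loose nut, 38 mm from the axis at mid height of the wing. Each wing is a flat radial plate, 6 mm thick, from the hub out to 40 mm from the axis, spanning from 11 mm below to 11 mm above this point (its rounded top bead is 0.2 mm higher); the wing bottom, when seated, is 9.5 mm above the spool.
- loose_cw_faces: The half thickness of both loose wings, below their top 4 mm, whose faces one pushes to turn it clockwise (the anticlockwise side of each wing). Origin on the axis at the nut's underside; the wings lie along its +x and -x, and the pushed faces look to +y on the +x wing and to -y on the -x wing.
- loose_ccw_faces: The other half thickness of both loose wings (the clockwise side of each wing); same frame. Pressing both halves firmly at once is pinching.
- tight_holder: The other holder, same make, fixed, with a brown spool (68 mm across, 22 mm high, top at z = 36 mm); stud ends at z = 76 mm, wing tops at z = 68 mm. Its nut is already seated: leave it.
- tight_nut (a joint): Angle of the other holder's wing nut, rad, 0 = seated, grows anticlockwise.
- spare_ribbon: Loose ivory ribbon spool lying on the counter, 66 x 73 mm, 24 mm high; a bystander. Origin under its centre.
- gift_box: Loose brown gift box, 61 x 86 mm, 63 mm high with its bow; a bystander. Origin under its centre. Over the counter behind it, from x = 0.68 m on, runs a glass shelf 0.27 m up: keep the wrist clear of it.
- jar: Loose glass jar of beans with wooden stopper, 63 mm across, 85 mm high; a bystander. Origin under its centre.

How it is judged (in metres and radians):
On the way:
1. the loose nut has been turned to within two thirds of a turn of its seat (value of joint loose_nut below 4.2 rad), for 0.1 s.
At the end, for the whole second after the job is handed in: the loose nut is at rest within 0.3 rad of its seated stop, the other nut still within 0.3 rad of its own, spare spool, gift box and jar within 20 mm of where they stood (value of joint each of loose_nut, tight_nut below 0.3 rad and velocity of joint loose_nut between -0.1 and 0.1 rad/s and distance of each of spare_ribbon, gift_box, jar from where it was at the start of the episode below 0.02 m); the robot touches nothing.
It fails at once if the nut is pinched: the fingers press both faces of the wings with more than 4 N each (contact force between the fingers and loose_cw_faces above 4 N and contact force between the fingers and loose_ccw_faces above 4 N).
It fails at once if the nut is forced: the fingers push a wing's face with more than 30 N (contact force between the fingers and loose_cw_faces above 30 N or contact force between the fingers and loose_ccw_faces above 30 N).
It fails at once if the tight nut is undone by more than 0.3 rad (value of joint tight_nut above 0.3 rad).
It fails at once if the spare spool, gift box or jar is lifted or shifted by more than 20 mm (distance of any of spare_ribbon, gift_box, jar from where it was at the start of the episode above 0.02 m).
It also fails if it takes over 72 s, if anything falls off the work surface, if the arm or the gripper's body presses on something with over 40 N, if the wrist force passes 120 N, or if a joint passes its speed limit or range.

## Working session

There is one attempt and no reset: what is moved stays moved. The work goes in short steps, Python scripts to look and compute and a tool call to move; the robot and the scene stay as the last step left them, time stands still between calls to the robot, and variables do not carry over. Pictures are saved under pics/ and viewed, at most 10 in all, crops included, and the job is handed in when it is done.

Besides the shell and the picture viewer there is one more tool, called in YAML: its name, and indented under it one key for each argument. play_rows: Moves the arm, as the interface text tells. Its arguments: {"type":"object","properties":{"targets":{"type":"array","items":{"type":"object","properties":{"grip":{"type":"number"},"linear":{"type":"array","items":{"type":"number"}},"turn":{"type":"number"}}}},"force":{"type":"number"}},"required":["targets"]}

```bash
mkdir -p pics; ls
python3 - <<'E'
from cell import bot
import cv2,numpy as np
s=bot.state();print(s)
for n in("scene","side"):
    p,d=bot.read_camera(n);np.savez(f"pics/{n}0.npz",p=p,d=d)
    cv2.imwrite(f"pics/{n}0.png",p[:,:,::-1]);print(n,bot.get_calibration(n))
print(bot.get_calibration("wrist"))
E
```

```text
pics
{'time': 0.0, 'qpos': array([67.7283954 , 18.4389399 , -4.0123269 , 83.17479438,  1.29514623,
       78.54002658, -3.26106475]), 'joint_velocities': array([ 0.04970948, -0.07339387, -0.02328213,  0.02241386, -0.05602834,
       -0.07873807,  0.02601367]), 'joint_torque': array([-2.96711187e-05, -4.91296363e+01, -4.03870884e-01, -3.12527168e+01,
       -6.38241973e-02,  4.37527313e-02,  1.89922807e-04]), 'eef_pos': array([ 0.25456979, -0.59762342,  0.29116324]), 'tool_rot': array([-1.79891475e+02,  6.87463121e-03,  2.30772818e+01]), 'wrist_force': array([-0.0032227 , -0.04297221, -0.90528593]), 'ft_torque': array([-0.03493019,  0.03668027,  0.00316785]), 'finger_force': 0.0, 'width': 0.0869570050361247}
scene {'mtx': array([[505.08499395,   0.        , 284.40591295],
       [  0.        , 505.08499395, 210.6834327 ],
       [  0.        ,   0.        ,   1.        ]]), 'k1': -0.13267389118957204, 'R': array([[ 0.74346224, -0.6685712 ,  0.01662667],
       [-0.34452552, -0.40418978, -0.84730914],
       [ 0.57320682,  0.62421404, -0.53083968]]), 't': array([-0.45022497,  0.2042581
[... 259 characters left out ...]
79433],
       [-0.14910204,  0.33604568, -0.92996875],
       [ 0.40874684, -0.83542301, -0.36741587]]), 't': array([0.41640695, 0.16673072, 0.78805631])}
{'mtx': array([[310.4749599 ,   0.        , 281.30038317],
       [  0.        , 310.4749599 , 218.97028066],
       [  0.        ,   0.        ,   1.        ]]), 'k1': -0.03193563390215216, 'hand_eye': array([[-5.67020828e-04, -9.53470030e-01, -3.01487279e-01,
         8.34074734e-02],
       [ 9.99998782e-01, -9.78965049e-04,  1.21528742e-03,
        -4.09931748e-04],
       [-1.45388564e-03, -3.01486223e-01,  9.53469425e-01,
        -9.33972830e-02],
       [ 0.00000000e+00,  0.00000000e+00,  0.00000000e+00,
         1.00000000e+00]])}
```

View pics/scene0.png

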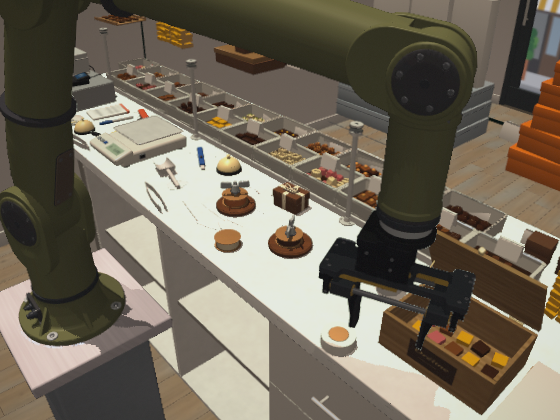

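View pics/side0.png

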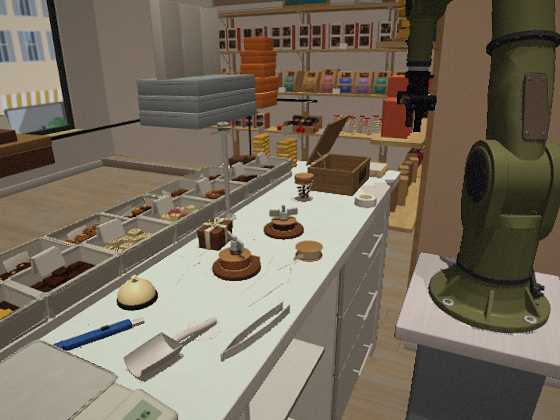

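The scene view shows the holders at (236,200) and (291,240), the gift box at (291,197) and the spare spool at (228,240). In the side view the holders are at (237,262) and (284,226) and the jar at (304,185). Next I'll zoom in and use the depth.

```bash
cat > h.py <<'E'
import numpy as np,cv2
from cell import bot
def cloud(n,d,c=None,st=None):
    c=c or bot.get_calibration(n);K=c["mtx"];h,w=d.shape
    u,v=np.meshgrid(np.arange(w),np.arange(h))
    r=cv2.undistortPoints(np.stack([u,v],-1).reshape(-1,1,2).astype(float),K,np.array([c["k1"],0,0,0,0])).reshape(h,w,2)
    X=np.dstack([r*d[...,None],d])
    if n=="wrist":
        from scipy.spatial.transform import Rotation as Ro
        H=c["hand_eye"];X=X@H[:3,:3].T+H[:3,3]
        return X@Ro.from_euler("xyz",st["tool_rot"],degrees=True).as_matrix().T+st["eef_pos"]
    return (X-c["t"])@c["R"]
E
python3 - <<'E'
from h import *
out=[]
for n,(x,y) in dict(scene=(190,150),side=(190,180)).items():
    z=np.load(f"pics/{n}0.npz");p,d=z["p"],z["d"];W=cloud(n,d)
    out.append(cv2.resize(p[y:y+120,x:x+130,::-1],(390,360),interpolation=3))
    for (u,v) in ([(236,205),(291,243),(228,240),(291,195)] if n=="scene" else [(236,262),(284,226),(308,249),(304,180),(215,230)]):
        print(n,u,v,W[v,u].round(3))
    m=(W[...,2]>.042)&(W[...,2]<.1)&(W[...,0]>.4)&(W[...,0]<.68)&(W[...,1]>-.5)&(W[...,1]<.4)&(d>0)
    k,l,s,c=cv2.connectedComponentsWithStats(m.astype(np.uint8))
    for i in range(1,k):
        if s[i,4]>15:
            P=W[l==i];print(n,c[i].round(),s[i,4],P.mean(0).round(3),P.min(0).round(3),P.max(0).round(3))
cv2.imwrite("pics/crop.png",np.hstack(out))
E
```

```text
scene 236 205 [0.499 0.077 0.02 ]
scene 291 243 [ 0.488 -0.154  0.025]
scene 228 240 [ 0.379 -0.049  0.027]
scene 291 195 [ 0.616 -0.014  0.047]
scene [234. 185.] 242 [0.511 0.098 0.068] [0.478 0.076 0.042] [0.547 0.123 0.082]
scene [291. 191.] 425 [ 0.627 -0.002  0.05 ] [ 0.596 -0.044  0.042] [0.667 0.049 0.063]
scene [291. 226.] 126 [ 0.5   -0.138  0.06 ] [ 0.473 -0.157  0.042] [ 0.535 -0.111  0.077]
scene [426. 286.] 36 [ 0.546 -0.493  0.075] [ 0.519 -0.497  0.055] [ 0.571 -0.486  0.098]
scene [411. 299.] 182 [ 0.499 -0.492  0.069] [ 0.46  -0.496  0.043] [ 0.546 -0.485  0.087]
scene [391. 315.] 282 [ 0.433 -0.493  0.067] [ 0.411 -0.5    0.042] [ 0.489 -0.485  0.087]
side 236 262 [0.497 0.125 0.033]
side 284 226 [ 0.489 -0.106  0.028]
side 308 249 [ 0.385 -0.012  0.025]
side 304 180 [ 0.537 -0.362  0.077]
side 215 230 [0.612 0.031 0.05 ]
side [323. 176.] 835 [ 0.505 -0.455  0.069] [ 0.412 -0.5    0.042] [ 0.58  -0.356  0.1  ]
side [283. 212.] 234 [ 0.503 -0.129  0.058] [ 0.472 -0.157  0.042] [ 0.535 -0.105  0.078]
side [214. 226.] 429 [0.626 0.014 0.051] [ 0.598 -0.042  0.042] [0.666 0.051 0.064]
side [235. 243.] 237 [0.51  0.106 0.067] [0.48  0.074 0.042] [0.544 0.126 0.082]
side [134. 278.] 27 [0.627 0.292 0.051] [0.623 0.287 0.045] [0.634 0.297 0.054]
```

View pics/crop.png

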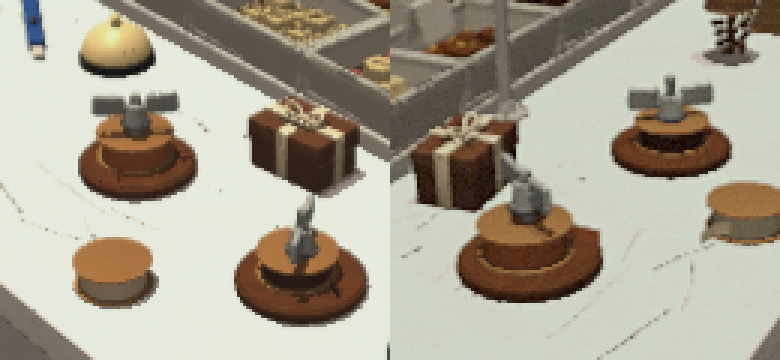

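The raised nut is on the left holder at about (0.511, 0.102): in the crop it stands clear of the copper spool. Next I measure its axis and wing angle.

Run:
```python
from h import *
for n in("scene","side"):
    z=np.load(f"pics/{n}0.npz");W=cloud(n,z["d"])
    r=np.hypot(W[...,0]-.511,W[...,1]-.102)
    P=W[(r<.05)&(W[...,2]>.05)&(W[...,2]<.09)]
    (cx,cy),(w,h),a=cv2.minAreaRect((P[:,:2]*1000).astype(np.float32))
    q=P[:,:2]-P[:,:2].mean(0);v=np.linalg.svd(q,full_matrices=False)[2][0]
    e=q@v; c=P[:,:2].mean(0)+v*(e.max()+e.min())/2
    o=P[abs(e)>.024]
    print(n,len(P),cx,cy,w,h,a,"axisdir",np.degrees(np.arctan2(v[1],v[0])),c,np.ptp(e),"outer wing z",o[:,2].min(),o[:,2].max(),np.percentile(P[:,2],98))
    f=W[(r<.058)&(W[...,2]>.008)&(W[...,2]<.018)]
    (cx,cy),R=cv2.minEnclosingCircle((f[:,:2]*1000).astype(np.float32));print("foot",cx,cy,R)
    s=W[(r<.045)&(W[...,2]>.035)&(W[...,2]<.043)]
    (cx,cy),R=cv2.minEnclosingCircle((s[:,:2]*1000).astype(np.float32));print("spool",cx,cy,R,np.median(s[:,2]))
```

```text
scene 229 510.23736572265625 96.85224151611328 25.76862907409668 76.69767761230469 46.18358612060547 axisdir 145.55111300484793 [0.51132071 0.0975993 ] 0.07853250291734376 outer wing z 0.059899470991859334 0.08191920583389897 0.08057097474784267
foot 510.8081970214844 98.8573226928711 55.424625396728516
spool 513.414306640625 102.78780364990234 37.828468322753906 0.03992242195156826
side 216 514.0215454101562 105.7862548828125 17.226131439208984 76.05338287353516 60.126930236816406 axisdir 147.03414580214982 [0.51385778 0.10495898] 0.07624655086914547 outer wing z 0.061885108265756605 0.08225444554597652 0.08174053060275914
foot 512.300048828125 103.58306121826172 54.63470458984375
spool 513.522705078125 105.392822265625 37.0848388671875 0.04116257287437224
```

play_rows:
  targets:
    - {"grip": 0,"linear": [34,-36.2,0],"turn": 0}
    - {"grip": 0,"linear": [34,-36.2,0],"turn": 0}
    - {"grip": 0,"linear": [34,-36.2,0],"turn": 0}
    - {"grip": 0,"linear": [34,-36.2,0],"turn": 0}
    - {"grip": 0,"linear": [34,-36.2,0],"turn": 0}
  force: 20

```text
time: 0.72
eef_pos: [0.3405, -0.3631, 0.2919]
tool_rot: [-180.0, 0.0, 23.1]
wrist_force: [1.0, 0.8, 0.7]
width: 0.0449
finger_force: 0.0
```

play_rows:
  targets:
    - {"grip": 0,"linear": [34,-36.2,0],"turn": 0}
    - {"grip": 0,"linear": [34,-36.2,0],"turn": 0}
    - {"grip": 0,"linear": [34,-36.2,0],"turn": 0}
    - {"grip": 0,"linear": [34,-36.2,0],"turn": 0}
    - {"grip": 0,"linear": [34,-36.2,0],"turn": 0}

```text
time: 1.35
eef_pos: [0.4257, -0.1301, 0.292]
tool_rot: [180.0, 0.0, 23.1]
wrist_force: [0.3, -0.5, -0.3]
width: 0.0017
finger_force: 0.0
```

play_rows:
  targets:
    - {"grip": 0,"linear": [34,-36.2,8],"turn": 0}
    - {"grip": 0,"linear": [34,-36.2,8],"turn": 0}
    - {"grip": 0,"linear": [34,-36.2,8],"turn": 0}
    - {"grip": 0,"linear": [34,-36.2,8],"turn": 0}
    - {"grip": 0,"linear": [34,-36.2,8],"turn": 0}

```text
time: 1.98
eef_pos: [0.5113, 0.1027, 0.2518]
tool_rot: [180.0, 0.0, 23.0]
wrist_force: [0.7, -0.9, 0.5]
width: 0.0004
finger_force: 0.0
```

play_rows:
  targets:
    - {"grip": 0,"linear": [0,0,0],"turn": -10.5}
    - {"grip": 0,"linear": [0,0,0],"turn": -10.5}
    - {"grip": 0,"linear": [0,0,0],"turn": -10.5}
    - {"grip": 0,"linear": [0,0,0],"turn": -10.5}
    - {"grip": 0,"linear": [0,0,0],"turn": -10.5}

```text
time: 2.6
eef_pos: [0.5108, 0.1014, 0.2518]
tool_rot: [-180.0, 0.0, 75.9]
wrist_force: [0.8, -0.2, 0.4]
width: 0.0003
finger_force: 0.0
```

```bash
cat > meas.py <<'E'
from h import *
import sys
s=bot.state();p,d=bot.read_camera("wrist")
W=cloud("wrist",d,st=s)
print("q",s["qpos"].round(1),"pos",s["eef_pos"].round(4),s["tool_rot"].round(2),"F",s["wrist_force"].round(1))
c=np.array([.512,.101]);r=np.hypot(W[...,0]-c[0],W[...,1]-c[1])
m=(r<.047)&(W[...,2]>.052)&(W[...,2]<.095)
P=W[m];(cx,cy),(w,h),a=cv2.minAreaRect((P[:,:2]*1000).astype(np.float32))
q=P[:,:2]-P[:,:2].mean(0);v=np.linalg.svd(q,full_matrices=False)[2][0];e=q@v
print(len(P),"rect",cx,cy,w,h,"dir",np.degrees(np.arctan2(v[1],v[0])),"mid",P[:,:2].mean(0)+v*(e.max()+e.min())/2,np.ptp(e),"wingtop",np.percentile(P[abs(e)>.025][:,2],[50,90]))
for lo,hi,R in((.036,.044,.045),(.009,.018,.06)):
    f=W[(r<R)&(W[...,2]>lo)&(W[...,2]<hi)]
    if len(f): (x,y),k=cv2.minEnclosingCircle((f[:,:2]*1000).astype(np.float32));print("circle",x,y,k)
cv2.imwrite(f"pics/{sys.argv[1]}.png",p[:,:,::-1])
E
python3 meas.py w1
```

```text
q [ 32.2   8.1 -49.6 103.1   6.5  71.8 -33.3] pos [0.5108 0.1014 0.2518] [-1.7996e+02  2.0000e-02  7.5930e+01] F [ 0.8 -0.2  0.4]
1232 rect 513.6463623046875 101.88937377929688 24.178691864013672 75.54290008544922 dir 146.25024797609896 mid [0.51439804 0.10296426] 0.07724655107585063 wingtop [0.0797563  0.08178837]
circle 514.193359375 103.52127075195312 36.070865631103516
circle 513.2681274414062 99.8493881225586 54.71152877807617
```

View pics/w1.png

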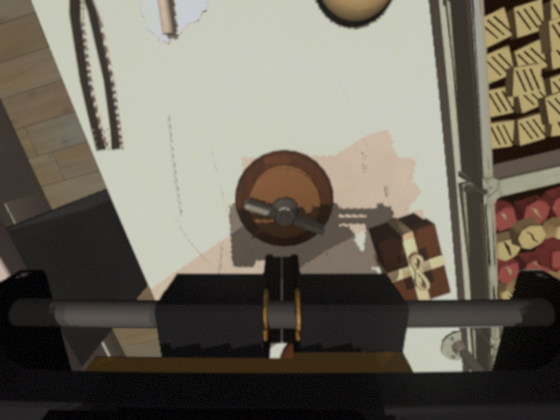

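The wrist view shows the nut at (285,210) with its wings slanting, and the closed fingertips at (282,258). Its axis is at about (0.513, 0.102) and the wings lie along 146°/-34°. The nut is about 10 mm up, which is roughly 6.3 rad. I'll go down beside the -34° wing, on its anticlockwise side.

play_rows:
  targets:
    - {"grip": 0,"linear": [0,0,0],"turn": 9.8}
    - {"grip": 0,"linear": [0,0,0],"turn": 9.9}
    - {"grip": 0,"linear": [23.7,33.5,0],"turn": 0}
    - {"grip": 0,"linear": [0,0,30],"turn": 0}
    - {"grip": 0,"linear": [0,0,0],"turn": 0}

```text
time: 3.28
eef_pos: [0.5506, 0.1019, 0.2198]
tool_rot: [-179.7, 0.2, 55.8]
wrist_force: [-1.5, 0.1, 0.6]
width: 0.0003
finger_force: 0.0
```

```bash
cat > rel.py <<'E'
# tip in the frame (radial, anticlockwise tangential) of tool y, about the axis
from h import *
A=np.array([.513,.102])
s=bot.state();psi=s["tool_rot"][2];e=s["eef_pos"][:2]-A;t=np.radians(psi)
x=np.array([np.cos(t),np.sin(t)]);y=np.array([np.sin(t),-np.cos(t)])
print("t",round(s["time"],2),"psi",round(psi,2),"tipx %.1f tipy %.1f z %.4f"%(*(1000*np.array([e@x,e@y])),s["eef_pos"][2]),"q",s["qpos"].round(0))
F=s["wrist_force"];print("F tool x %.1f y %.1f z %.1f"%(F[:2]@x,F[:2]@y,-F[2]),"Mz",s["ft_torque"].round(2))
E
python3 rel.py; python3 meas.py w2
```

```text
t 3.27 psi 55.78 tipx 21.0 tipy 31.1 z 0.2198 q [ 28.  16. -47. 100.  12.  70. -57.]
F tool x -0.8 y -1.3 z -0.6 Mz [ 0.02 -0.02 -0.03]
q [ 27.6  15.7 -46.9 100.   12.   69.9 -56.7] pos [0.5506 0.1019 0.2198] [-179.73    0.19   55.78] F [-1.5  0.1  0.6]
1557 rect 514.7642822265625 101.68930053710938 23.64400863647461 75.78392028808594 dir 146.97877178552238 mid [0.51553566 0.10308379] 0.07783945808345273 wingtop [0.07682439 0.08160821]
circle 514.2976684570312 103.89793395996094 36.1044921875
circle 513.6608276367188 100.30696105957031 54.97591781616211
```

play_rows:
  targets:
    - {"grip": 0,"linear": [0,0,0],"turn": -10.5}
    - {"grip": 0,"linear": [0,0,0],"turn": -10.5}
    - {"grip": 0,"linear": [0,0,0],"turn": -10.5}
    - {"grip": 0,"linear": [0,0,0],"turn": -10.5}
    - {"grip": 0,"linear": [0,0,0],"turn": -10.5}

```text
time: 3.95
eef_pos: [0.5523, 0.1024, 0.2237]
tool_rot: [179.9, 0.1, 108.7]
wrist_force: [1.0, 1.0, 0.5]
width: 0.0002
finger_force: 0.0
```

play_rows:
  targets:
    - {"grip": 0,"linear": [0,0,0],"turn": -10.5}
    - {"grip": 0,"linear": [0,0,0],"turn": -10.5}
    - {"grip": 0,"linear": [0,0,0],"turn": -10.5}
    - {"grip": 0,"linear": [0,0,0],"turn": -10.5}
    - {"grip": 0,"linear": [0,0,0],"turn": -10.5}

```text
time: 4.58
eef_pos: [0.5523, 0.1023, 0.2236]
tool_rot: [-180.0, 0.1, 161.1]
wrist_force: [-0.0, -0.2, -0.9]
width: 0.0006
finger_force: 0.0
```

play_rows:
  targets:
    - {"grip": 0,"linear": [0,0,0],"turn": -10.5}
    - {"grip": 0,"linear": [0,0,0],"turn": -10.5}
    - {"grip": 0,"linear": [0,0,0],"turn": -10.5}
    - {"grip": 0,"linear": [0,0,0],"turn": -10.5}
    - {"grip": 0,"linear": [0,0,0],"turn": -10.5}

```text
time: 5.2
eef_pos: [0.5523, 0.1021, 0.2235]
tool_rot: [-179.9, 0.0, -146.4]
wrist_force: [-0.5, -0.2, -0.5]
width: 0.0006
finger_force: 0.0
```

play_rows:
  targets:
    - {"grip": 0,"linear": [0,0,0],"turn": -10.5}
    - {"grip": 0,"linear": [0,0,0],"turn": -10.5}
    - {"grip": 0,"linear": [0,0,0],"turn": -2}
    - {"grip": 0,"linear": [0,0,20],"turn": 0}
    - {"grip": 0,"linear": [0,0,0],"turn": 0}

```text
time: 5.82
eef_pos: [0.551, 0.1016, 0.2003]
tool_rot: [179.9, -0.2, -123.7]
wrist_force: [0.3, 0.6, -1.1]
width: 0.0005
finger_force: 0.0
```

```bash
python3 rel.py; python3 meas.py w3
```

```text
t 5.83 psi -123.73 tipx -20.8 tipy -31.8 z 0.2003 q [ 46.  31. -76. 101.  31.  74. 110.]
F tool x -0.7 y 0.0 z 1.1 Mz [ 0.16 -0.06 -0.02]
q [ 46.3  30.8 -75.5 100.8  31.1  73.5 109.5] pos [0.551  0.1016 0.2003] [ 1.7989e+02 -1.7000e-01 -1.2373e+02] F [ 0.3  0.6 -1.1]
1816 rect 512.7869262695312 98.75623321533203 25.723072052001953 74.99711608886719 dir -34.10104075509022 mid [0.51202162 0.0975159 ] 0.07696329189967004 wingtop [0.07993951 0.08171855]
circle 513.9327392578125 103.46959686279297 36.01423263549805
circle 512.8878784179688 99.99127197265625 54.833702087402344
```

play_rows:
  targets:
    - {"grip": 0,"linear": [0,0,13],"turn": 0}
    - {"grip": 0,"linear": [0,0,13],"turn": 0}
    - {"grip": 0,"linear": [0,0,12],"turn": 0}
    - {"grip": 0,"linear": [0,0,0],"turn": 0}
    - {"grip": 0,"linear": [0,0,0],"turn": 0}

```text
time: 6.5
eef_pos: [0.5523, 0.1025, 0.1644]
tool_rot: [-180.0, 0.0, -123.6]
wrist_force: [0.3, 0.3, -0.1]
width: 0.0003
finger_force: 0.0
```

```bash
python3 rel.py
```

```text
t 6.5 psi -123.61 tipx -22.1 tipy -32.4 z 0.1644 q [ 45.  33. -73. 103.  33.  70. 108.]
F tool x -0.5 y -0.1 z 0.1 Mz [ 0.15 -0.1  -0.02]
```

play_rows:
  targets:
    - {"grip": 0,"linear": [0,0,13],"turn": 0}
    - {"grip": 0,"linear": [0,0,13],"turn": 0}
    - {"grip": 0,"linear": [0,0,13],"turn": 0}
    - {"grip": 0,"linear": [4,0,0],"turn": 0}
    - {"grip": 0,"linear": [4,0,0],"turn": 0}

```text
time: 7.12
eef_pos: [0.5476, 0.0955, 0.1253]
tool_rot: [180.0, 0.0, -123.6]
wrist_force: [-0.0, 0.8, 0.2]
width: 0.0006
finger_force: 0.0
```

```bash
python3 rel.py
```

```text
t 7.12 psi -123.61 tipx -13.8 tipy -32.4 z 0.1253 q [ 44.  35. -71. 106.  36.  66. 107.]
F tool x -0.7 y 0.5 z -0.2 Mz [ 0.14 -0.1  -0.05]
```

play_rows:
  targets:
    - {"grip": 0,"linear": [4.58,-1.43,0],"turn": 8}
    - {"grip": 0,"linear": [4.58,-1.43,0],"turn": 8}
    - {"grip": 0,"linear": [4.58,-1.43,0],"turn": 8}
    - {"grip": 0,"linear": [4.58,-1.43,0],"turn": 8}
    - {"grip": 0,"linear": [4.58,-1.43,0],"turn": 8}

```text
time: 7.75
eef_pos: [0.5361, 0.0753, 0.126]
tool_rot: [-180.0, 0.2, -163.9]
wrist_force: [2.2, -0.8, -0.8]
width: 0.0003
finger_force: 0.9
```

```bash
python3 rel.py
```

```text
t 7.75 psi -163.91 tipx -14.8 tipy -32.1 z 0.1260 q [ 43.  27. -64. 108.  28.  62.  74.]
F tool x -1.9 y -1.3 z 0.8 Mz [ 0.09 -0.51 -0.02]
```

play_rows:
  targets:
    - {"grip": 0,"linear": [4.6,-1.5,0],"turn": 8}
    - {"grip": 0,"linear": [4.6,-1.5,0],"turn": 8}
    - {"grip": 0,"linear": [4.6,-1.5,0],"turn": 8}
    - {"grip": 0,"linear": [4.6,-1.5,0],"turn": 8}
    - {"grip": 0,"linear": [4.6,-1.5,0],"turn": 8}

```text
time: 8.38
eef_pos: [0.5136, 0.0673, 0.1259]
tool_rot: [180.0, 0.2, 156.1]
wrist_force: [2.1, -0.8, -1.5]
width: 0.0006
finger_force: 1.5
```

play_rows:
  targets:
    - {"grip": 0,"linear": [4.6,-1.5,0],"turn": 8}
    - {"grip": 0,"linear": [4.6,-1.5,0],"turn": 8}
    - {"grip": 0,"linear": [4.6,-1.5,0],"turn": 8}
    - {"grip": 0,"linear": [4.6,-1.5,0],"turn": 8}
    - {"grip": 0,"linear": [4.6,-1.5,0],"turn": 8}

```text
time: 9.0
eef_pos: [0.4914, 0.0758, 0.1258]
tool_rot: [179.9, 0.1, 116.1]
wrist_force: [1.7, -2.2, -2.0]
width: 0.0006
finger_force: 1.5
```

```bash
python3 rel.py; python3 meas.py w4
```

```text
t 9.0 psi 116.07 tipx -14.0 tipy -30.9 z 0.1258 q [ 36.  15. -52. 114.  14.  58.   3.]
F tool x -2.7 y 0.5 z 2.0 Mz [-0.5  -0.59 -0.05]
q [ 35.5  14.9 -51.9 113.8  14.   57.5   3. ] pos [0.4914 0.0758 0.1258] [1.7990e+02 1.5000e-01 1.1607e+02] F [ 1.7 -2.2 -2. ]
4468 rect 511.64752197265625 102.07440948486328 77.38648223876953 19.770179748535156 dir -154.60820191073827 mid [0.51193072 0.10198996] 0.07749240556041104 wingtop [0.07632897 0.08517158]
circle 513.9778442382812 104.03852844238281 35.89031219482422
circle 513.10498046875 100.24149322509766 54.79585647583008
```

View pics/w4.png

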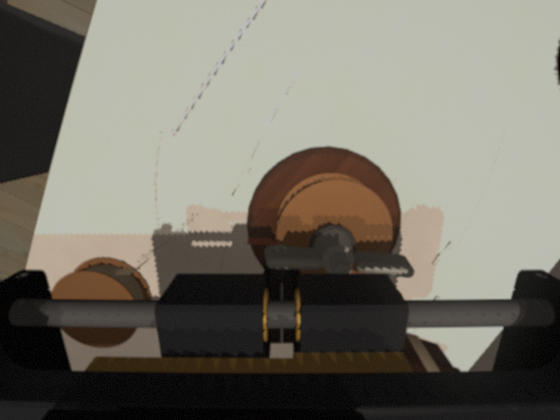

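The view shows the fingers at (282,265) pushing the wing that runs from (275,257) to (410,265). The nut has followed about 120°, so I carry on.

play_rows:
  targets:
    - {"grip": 0,"linear": [4.5,-1.6,0],"turn": 8}
    - {"grip": 0,"linear": [4.5,-1.6,0],"turn": 8}
    - {"grip": 0,"linear": [4.5,-1.6,0],"turn": 8}
    - {"grip": 0,"linear": [4.5,-1.6,0],"turn": 8}
    - {"grip": 0,"linear": [4.5,-1.6,0],"turn": 8}

```text
time: 9.68
eef_pos: [0.4792, 0.0962, 0.1256]
tool_rot: [179.9, 0.1, 76.2]
wrist_force: [1.1, -3.1, 0.0]
width: 0.0005
finger_force: 1.2
```

play_rows:
  targets:
    - {"grip": 0,"linear": [4.5,-1.6,0],"turn": 8}
    - {"grip": 0,"linear": [4.5,-1.6,0],"turn": 8}
    - {"grip": 0,"linear": [4.5,-1.6,0],"turn": 8}
    - {"grip": 0,"linear": [4.5,-1.6,0],"turn": 8}
    - {"grip": 0,"linear": [4.5,-1.6,0],"turn": 8}

```text
time: 10.3
eef_pos: [0.4824, 0.1193, 0.1251]
tool_rot: [180.0, 0.1, 36.2]
wrist_force: [-0.5, -2.5, -0.3]
width: 0.0002
finger_force: 1.1
```

```bash
python3 rel.py
```

```text
t 10.3 psi 36.22 tipx -14.4 tipy -32.0 z 0.1251 q [ 22.  13. -42. 114.  10.  57. -79.]
F tool x -1.9 y 1.7 z 0.3 Mz [-0.53  0.17 -0.07]
```

play_rows:
  targets:
    - {"grip": 0,"linear": [4.5,-1.6,0],"turn": 8}
    - {"grip": 0,"linear": [4.5,-1.6,0],"turn": 8}
    - {"grip": 0,"linear": [4.5,-1.6,0],"turn": 8}
    - {"grip": 0,"linear": [4.5,-1.6,0],"turn": 8}
    - {"grip": 0,"linear": [4.5,-1.6,0],"turn": 8}

```text
time: 10.92
eef_pos: [0.5001, 0.1353, 0.125]
tool_rot: [180.0, 0.1, -3.7]
wrist_force: [-1.6, -0.5, -1.3]
width: 0.0004
finger_force: 0.8
```

```bash
python3 rel.py; python3 meas.py w5
```

```text
t 10.93 psi -3.74 tipx -15.1 tipy -32.4 z 0.1250 q [  15.   14.  -36.  111.   10.   57. -120.]
F tool x -1.5 y 0.6 z 1.3 Mz [-0.04  0.39 -0.  ]
q [  14.8   14.5  -36.3  111.3   10.1   57.5 -119.9] pos [0.5001 0.1353 0.125 ] [ 1.7996e+02  1.2000e-01 -3.7400e+00] F [-1.6 -0.5 -1.3]
4630 rect 515.104248046875 103.08901977539062 18.38762092590332 82.29751586914062 dir -87.39664384642973 mid [0.51514628 0.10299287] 0.08243298923400788 wingtop [0.0735506 0.0868451]
circle 514.32861328125 103.56945037841797 36.14025115966797
circle 513.654052734375 100.32972717285156 54.71250915527344
```

play_rows:
  targets:
    - {"grip": 0,"linear": [-6,0,0],"turn": 0}
    - {"grip": 0,"linear": [-6,0,0],"turn": 0}
    - {"grip": 0,"linear": [0,0,0],"turn": -10.5}
    - {"grip": 0,"linear": [0,0,0],"turn": -10.5}
    - {"grip": 0,"linear": [0,0,0],"turn": -10.5}

```text
time: 11.6
eef_pos: [0.4886, 0.1361, 0.1255]
tool_rot: [180.0, -0.0, 28.3]
wrist_force: [-0.1, -0.0, 0.6]
width: 0.0005
finger_force: 0.0
```

play_rows:
  targets:
    - {"grip": 0,"linear": [0,0,0],"turn": -10.5}
    - {"grip": 0,"linear": [0,0,0],"turn": -10.5}
    - {"grip": 0,"linear": [0,0,0],"turn": -10.5}
    - {"grip": 0,"linear": [0,0,0],"turn": -10.5}
    - {"grip": 0,"linear": [0,0,0],"turn": -10.5}

```text
time: 12.22
eef_pos: [0.4886, 0.136, 0.1255]
tool_rot: [180.0, 0.0, 80.8]
wrist_force: [0.2, -0.1, 0.0]
width: 0.0005
finger_force: 0.0
```

play_rows:
  targets:
    - {"grip": 0,"linear": [0,0,0],"turn": -10.5}
    - {"grip": 0,"linear": [0,0,0],"turn": -10.5}
    - {"grip": 0,"linear": [0,0,0],"turn": -10.5}
    - {"grip": 0,"linear": [0,0,0],"turn": -10.5}
    - {"grip": 0,"linear": [0,0,0],"turn": -10.5}

```text
time: 12.85
eef_pos: [0.4885, 0.136, 0.1254]
tool_rot: [-180.0, 0.0, 133.3]
wrist_force: [0.7, 1.3, 0.6]
width: 0.0005
finger_force: 0.0
```

play_rows:
  targets:
    - {"grip": 0,"linear": [0,0,0],"turn": -10.5}
    - {"grip": 0,"linear": [0,0,0],"turn": -10.5}
    - {"grip": 0,"linear": [0,0,0],"turn": -10.5}
    - {"grip": 0,"linear": [0,0,0],"turn": -10.5}
    - {"grip": 0,"linear": [0,0,0],"turn": 0}

```text
time: 13.48
eef_pos: [0.4886, 0.136, 0.1253]
tool_rot: [180.0, -0.0, 174.8]
wrist_force: [-0.2, 0.4, -0.5]
width: 0.0004
finger_force: 0.0
```

```bash
python3 rel.py; python3 meas.py w6
```

```text
t 13.47 psi 174.84 tipx 27.3 tipy 31.6 z 0.1253 q [ 39.  23. -66. 112.  24.  60.  47.]
F tool x 0.3 y 0.3 z 0.5 Mz [ 0.07 -0.14  0.01]
q [ 39.3  22.7 -66.2 112.2  24.   60.5  47.3] pos [0.4886 0.136  0.1253] [180.    -0.   174.84] F [-0.2  0.4 -0.5]
431 rect 493.9666748046875 98.7745361328125 11.850235939025879 79.9856948852539 dir -64.66206671267696 mid [0.49388777 0.09840132] 0.07984110168654071 wingtop [0.0743328  0.07575636]
circle 488.6083068847656 100.47454833984375 25.36052703857422
circle 510.62091064453125 99.9708023071289 54.78047180175781
```

View pics/w6.png

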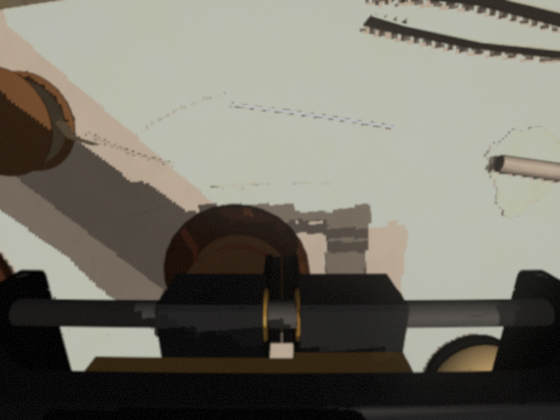

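The nut is hidden behind the gripper in this view, so I'll read its height from the fixed cameras.

Run:
```python
from h import *
A=np.array([.513,.102]);tip=bot.state()["eef_pos"][:2]
out=[]
for n,(x,y) in dict(scene=(190,150),side=(190,180)).items():
    p,d=bot.read_camera(n);W=cloud(n,d);out.append(cv2.resize(p[y:y+120,x:x+130,::-1],(390,360),interpolation=3))
    r=np.hypot(*(W[...,:2]-A).transpose(2,0,1));rt=np.hypot(*(W[...,:2]-tip).transpose(2,0,1))
    P=W[(r<.045)&(rt>.02)&(W[...,2]>.045)&(W[...,2]<.095)]
    print(n,len(P),np.histogram(P[:,2],np.arange(.045,.1,.003)))
    o=P[np.hypot(*(P[:,:2]-A).T)>.022]
    if len(o):print("wing",len(o),np.percentile(o[:,2],[2,50,95,100]),o.mean(0))
cv2.imwrite("pics/c2.png",np.hstack(out))
```

```text
scene 166 (array([10, 10, 12, 13, 18, 20, 19, 15, 18, 19,  5,  7,  0,  0,  0,  0,  0,
        0]), array([0.045, 0.048, 0.051, 0.054, 0.057, 0.06 , 0.063, 0.066, 0.069,
       0.072, 0.075, 0.078, 0.081, 0.084, 0.087, 0.09 , 0.093, 0.096,
       0.099]))
wing 55 [0.0537382  0.06447161 0.07308119 0.07362931] [0.51113976 0.08976786 0.06439879]
side 60 (array([ 0,  0,  0,  3,  6, 12,  7,  8, 10, 11,  3,  0,  0,  0,  0,  0,  0,
        0]), array([0.045, 0.048, 0.051, 0.054, 0.057, 0.06 , 0.063, 0.066, 0.069,
       0.072, 0.075, 0.078, 0.081, 0.084, 0.087, 0.09 , 0.093, 0.096,
       0.099]))
wing 60 [0.05651725 0.06624369 0.07473662 0.07555691] [0.51249166 0.11754844 0.06653499]
```

View pics/c2.png

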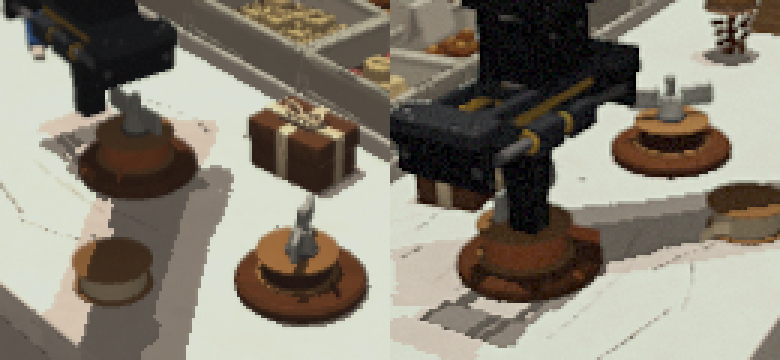

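The crops show the loose nut now low: its wing tops are at about 74-75 mm, so about 3 mm (1.5-2.3 rad) remain. The tight nut has not moved. I'll continue, with slower steps towards the end.

play_rows:
  targets:
    - {"grip": 0,"linear": [-5,0,0],"turn": 0}
    - {"grip": 0,"linear": [-6,0,0],"turn": 0}
    - {"grip": 0,"linear": [-4.5,1.6,0],"turn": 8}
    - {"grip": 0,"linear": [-4.5,1.6,0],"turn": 8}
    - {"grip": 0,"linear": [-4.5,1.6,0],"turn": 8}

```text
time: 14.25
eef_pos: [0.5139, 0.1375, 0.1249]
tool_rot: [180.0, -0.1, 150.6]
wrist_force: [-1.6, 0.6, -0.4]
width: 0.0006
finger_force: 0.9
```

play_rows:
  targets:
    - {"grip": 0,"linear": [-4.5,1.6,0],"turn": 8}
    - {"grip": 0,"linear": [-4.5,1.6,0],"turn": 8}
    - {"grip": 0,"linear": [-2.25,0.9,0],"turn": 4}
    - {"grip": 0,"linear": [-2.25,0.9,0],"turn": 4}
    - {"grip": 0,"linear": [-2.25,0.9,0],"turn": 4}

```text
time: 14.88
eef_pos: [0.53, 0.1322, 0.1251]
tool_rot: [180.0, -0.1, 122.8]
wrist_force: [0.0, 1.6, -1.2]
width: 0.0007
finger_force: 0.8
```

```bash
python3 rel.py; python3 meas.py w7
```

```text
t 14.88 psi 122.77 tipx 16.2 tipy 30.6 z 0.1251 q [ 28.  22. -52. 107.  20.  60.   0.]
F tool x 1.3 y 0.9 z 1.2 Mz [ 0.41 -0.12  0.01]
q [ 28.1  22.4 -52.3 107.2  20.3  60.2   0.3] pos [0.53   0.1322 0.1251] [ 1.7995e+02 -7.0000e-02  1.2277e+02] F [ 0.   1.6 -1.2]Traceback (most recent call last):
  File "meas.py", line 10, in <module>
    print(len(P),"rect",cx,cy,w,h,"dir",np.degrees(np.arctan2(v[1],v[0])),"mid",P[:,:2].mean(0)+v*(e.max()+e.min())/2,np.ptp(e),"wingtop",np.percentile(P[abs(e)>.025][:,2],[50,90]))
                                                                                                                                          ~~~~~~~~~~~~~^^^^^^^^^^^^^^^^^^^^^^^^^^^^^
    return _quantile_unchecked(
        a, q, axis, out, overwrite_input, method, keepdims, weights)
    return _ureduce(a,
                    func=_quantile_ureduce_func,
    ...<5 lines>...
                    overwrite_input=overwrite_input,
                    method=method)
    r = func(a, **kwargs)
    result = _quantile(arr,
                       quantiles=q,
    ...<2 lines>...
                       out=out,
                       weights=wgt)
    slices_having_nans = np.isnan(arr[-1, ...])
                                  ~~~^^^^^^^^^
IndexError: index -1 is out of bounds for axis 0 with size 0
```

play_rows:
  targets:
    - {"grip": 0,"linear": [-1.15,0.55,0],"turn": 2}
    - {"grip": 0,"linear": [-1.15,0.55,0],"turn": 2}
    - {"grip": 0,"linear": [-1.15,0.55,0],"turn": 2}
    - {"grip": 0,"linear": [-1.15,0.55,0],"turn": 2}
    - {"grip": 0,"linear": [-1.15,0.55,0],"turn": 2}

```text
time: 15.55
eef_pos: [0.535, 0.1273, 0.1252]
tool_rot: [180.0, 0.0, 112.7]
wrist_force: [0.7, 1.5, -0.7]
width: 0.0008
finger_force: 0.7
```

```bash
python3 rel.py
```

```text
t 15.55 psi 112.74 tipx 14.8 tipy 30.1 z 0.1252 q [ 27.  22. -50. 107.  20.  60.  -8.]
F tool x 1.1 y 1.3 z 0.7 Mz [ 0.41 -0.22  0.03]
```

play_rows:
  targets:
    - {"grip": 0,"linear": [-1.15,0.55,0],"turn": 2}
    - {"grip": 0,"linear": [-1.15,0.55,0],"turn": 2}
    - {"grip": 0,"linear": [-1.15,0.55,0],"turn": 2}
    - {"grip": 0,"linear": [-1.15,0.55,0],"turn": 2}
    - {"grip": 0,"linear": [-1.15,0.55,0],"turn": 2}

```text
time: 16.18
eef_pos: [0.5394, 0.1228, 0.1252]
tool_rot: [-180.0, 0.0, 102.7]
wrist_force: [0.9, 1.9, -1.2]
width: 0.0007
finger_force: 0.7
```

```bash
python3 rel.py
```

```text
t 16.18 psi 102.75 tipx 14.4 tipy 30.3 z 0.1252 q [ 25.  22. -48. 106.  19.  60. -17.]
F tool x 1.7 y 1.3 z 1.2 Mz [ 0.39 -0.2  -0.01]
```

play_rows:
  targets:
    - {"grip": 0,"linear": [-0.7,0.33,0],"turn": 1.2}
    - {"grip": 0,"linear": [-0.7,0.33,0],"turn": 1.2}
    - {"grip": 0,"linear": [-0.7,0.33,0],"turn": 1.2}
    - {"grip": 0,"linear": [-0.7,0.33,0],"turn": 1.2}
    - {"grip": 0,"linear": [-0.7,0.33,0],"turn": 1.2}

```text
time: 16.8
eef_pos: [0.5416, 0.1197, 0.1252]
tool_rot: [-180.0, 0.0, 96.8]
wrist_force: [-0.3, 1.9, -1.1]
width: 0.0001
finger_force: 0.7
```

play_rows:
  targets:
    - {"grip": 0,"linear": [-0.7,0.33,0],"turn": 1.2}
    - {"grip": 0,"linear": [-0.7,0.33,0],"turn": 1.2}
    - {"grip": 0,"linear": [-0.7,0.33,0],"turn": 1.2}
    - {"grip": 0,"linear": [-0.7,0.33,0],"turn": 1.2}
    - {"grip": 0,"linear": [-0.7,0.33,0],"turn": 1.2}

```text
time: 17.42
eef_pos: [0.5436, 0.1163, 0.1252]
tool_rot: [-180.0, 0.0, 90.8]
wrist_force: [-0.2, 2.1, -1.1]
width: 0.0006
finger_force: 0.7
```

play_rows:
  targets:
    - {"grip": 0,"linear": [-0.7,0.33,0],"turn": 1.2}
    - {"grip": 0,"linear": [-0.7,0.33,0],"turn": 1.2}
    - {"grip": 0,"linear": [-0.7,0.33,0],"turn": 1.2}
    - {"grip": 0,"linear": [-0.7,0.33,0],"turn": 1.2}
    - {"grip": 0,"linear": [-0.7,0.33,0],"turn": 1.2}

```text
time: 18.05
eef_pos: [0.5451, 0.1128, 0.1252]
tool_rot: [180.0, 0.0, 84.8]
wrist_force: [-0.6, 1.9, -1.6]
width: 0.0005
finger_force: 0.6
```

play_rows:
  targets:
    - {"grip": 0,"linear": [-0.7,0.33,0],"turn": 1.2}
    - {"grip": 0,"linear": [-0.7,0.33,0],"turn": 1.2}
    - {"grip": 0,"linear": [-0.7,0.33,0],"turn": 1.2}
    - {"grip": 0,"linear": [-0.7,0.33,0],"turn": 1.2}
    - {"grip": 0,"linear": [-0.7,0.33,0],"turn": 1.2}

```text
time: 18.68
eef_pos: [0.5463, 0.1091, 0.1252]
tool_rot: [180.0, 0.0, 78.8]
wrist_force: [0.2, 1.8, -1.6]
width: 0.0005
finger_force: 0.7
```

```bash
python3 rel.py
```

```text
t 18.68 psi 78.8 tipx 13.5 tipy 31.3 z 0.1252 q [ 23.  21. -43. 106.  16.  60. -38.]
F tool x 1.8 y -0.2 z 1.6 Mz [ 0.24 -0.04 -0.05]
```

play_rows:
  targets:
    - {"grip": 0,"linear": [-0.7,0.3,0],"turn": 1.2}
    - {"grip": 0,"linear": [-0.7,0.3,0],"turn": 1.2}
    - {"grip": 0,"linear": [-0.7,0.3,0],"turn": 1.2}
    - {"grip": 0,"linear": [-0.7,0.3,0],"turn": 1.2}
    - {"grip": 0,"linear": [-0.7,0.3,0],"turn": 1.2}

```text
time: 19.3
eef_pos: [0.5471, 0.1059, 0.1253]
tool_rot: [180.0, -0.1, 72.8]
wrist_force: [0.8, 2.4, -1.6]
width: 0.0004
finger_force: 1.6
```

play_rows:
  targets:
    - {"grip": 0,"linear": [-0.5,0.2,0],"turn": 0.8}
    - {"grip": 0,"linear": [-0.5,0.2,0],"turn": 0.8}
    - {"grip": 0,"linear": [0,0,0],"turn": 0}
    - {"grip": 0,"linear": [0,0,0],"turn": 0}
    - {"grip": 0,"linear": [0,0,0],"turn": 0}

```text
time: 19.92
eef_pos: [0.5473, 0.1056, 0.1254]
tool_rot: [180.0, -0.1, 71.3]
wrist_force: [1.9, 4.7, -1.4]
width: 0.0006
finger_force: 2.7
```

```bash
python3 rel.py
```

```text
t 19.93 psi 71.31 tipx 14.4 tipy 31.3 z 0.1254 q [ 22.  21. -42. 106.  16.  59. -44.]
F tool x 5.1 y 0.3 z 1.4 Mz [ 1.14 -0.45  0.07]
```

play_rows:
  targets:
    - {"grip": 0,"linear": [-0.5,0,0],"turn": 0}
    - {"grip": 0,"linear": [-0.5,0,0],"turn": 0}
    - {"grip": 0,"linear": [0,0,0],"turn": 0}
    - {"grip": 0,"linear": [0,0,0],"turn": 0}
    - {"grip": 0,"linear": [0,0,0],"turn": 0}

```text
time: 20.55
eef_pos: [0.5472, 0.1054, 0.1255]
tool_rot: [180.0, -0.2, 71.3]
wrist_force: [2.4, 6.1, -3.4]
width: 0.0004
finger_force: 3.4
```

```bash
python3 rel.py
```

```text
t 20.55 psi 71.33 tipx 14.2 tipy 31.3 z 0.1255 q [ 22.  20. -42. 106.  16.  59. -44.]
F tool x 6.6 y 0.3 z 3.4 Mz [ 1.49 -0.64  0.07]
```

Hard stop: the force is up to 6.6 N with no further motion. I'll back off, lift clear and verify from above.

play_rows:
  targets:
    - {"grip": 0,"linear": [5,0,0],"turn": 0}
    - {"grip": 0,"linear": [6,0,0],"turn": 0}
    - {"grip": 0,"linear": [0,0,-20],"turn": 0}
    - {"grip": 0,"linear": [0,0,-30],"turn": 0}
    - {"grip": 0,"linear": [0,0,-40],"turn": 0}

```text
time: 21.18
eef_pos: [0.5499, 0.1133, 0.2168]
tool_rot: [-180.0, 0.1, 71.3]
wrist_force: [0.8, 0.0, 0.3]
width: 0.0003
finger_force: 0.0
```

play_rows:
  targets:
    - {"grip": 0,"linear": [-25,-31,-35],"turn": 0}
    - {"grip": 0,"linear": [0,0,0],"turn": 0}
    - {"grip": 0,"linear": [0,0,0],"turn": 0}
    - {"grip": 0,"linear": [0,0,0],"turn": 0}
    - {"grip": 0,"linear": [0,0,0],"turn": 0}

```text
time: 21.8
eef_pos: [0.5128, 0.1002, 0.2492]
tool_rot: [-179.9, -0.0, 71.3]
wrist_force: [-0.0, 0.1, -0.6]
width: 0.0003
finger_force: 0.0
```

```bash
python3 rel.py; python3 meas.py w8
python3 - <<'E'
from h import *
A=np.array([.513,.102]);out=[]
for n,(x,y) in dict(scene=(190,150),side=(190,180)).items():
    p,d=bot.read_camera(n);W=cloud(n,d);out.append(cv2.resize(p[y:y+120,x:x+130,::-1],(390,360),interpolation=3))
    r=np.hypot(*(W[...,:2]-A).transpose(2,0,1));P=W[(r<.042)&(r>.02)&(W[...,2]>.045)&(W[...,2]<.095)]
    print(n,len(P),np.percentile(P[:,2],[2,50,95,100]))
cv2.imwrite("pics/c3.png",np.hstack(out))
E
```

```text
t 21.8 psi 71.3 tipx -1.8 tipy 0.4 z 0.2492 q [ 28.   8. -45. 103.   6.  71. -37.]
F tool x 0.1 y -0.0 z 0.6 Mz [-0.   -0.08 -0.05]
q [ 28.1   7.9 -45.  103.1   5.8  71.5 -37.2] pos [0.5128 0.1002 0.2492] [-179.88   -0.     71.3 ] F [-0.   0.1 -0.6]
1012 rect 514.1781005859375 102.06802368164062 16.734285354614258 76.92786407470703 dir 165.5359036590326 mid [0.51425683 0.10233537] 0.0774823876618656 wingtop [0.07053551 0.07246068]
circle 514.3050537109375 103.5721664428711 36.1297607421875
circle 513.2722778320312 99.92313385009766 54.79391860961914
scene 93 [0.05074802 0.06086804 0.0696576  0.07124563]
side 115 [0.05318214 0.06300327 0.0718635  0.07316366]
```

View pics/c3.png

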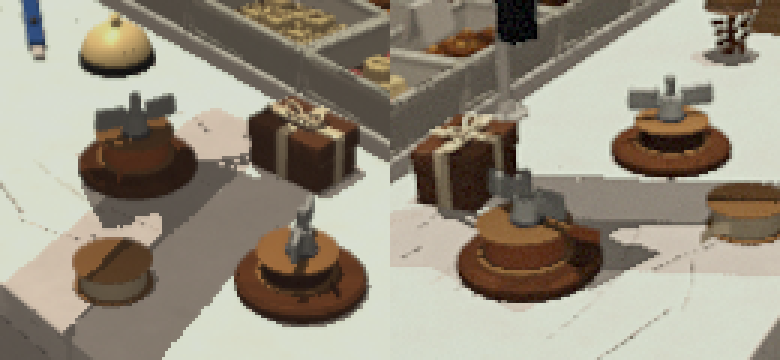

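The picture shows the loose nut down on its spool. Its wing tops are at about 72 mm (71.5 when seated), the arm is clear and the other things have not moved.

```bash
python3 -c "
from cell import bot
print(bot.hand_in())"
```

```text
the job is handed in; nothing more can be done
None
```

I turned the loose nut about 345° clockwise with closed fingertips until it hit its hard stop, with its wing tops near their seated height of 71.5 mm; the other nut and the bystanders looked unmoved, the arm ended clear, and I handed the job in at about 22 s (no verdict was returned).

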